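# Slide both pieces home on the demonstration puzzle

### The arm

A 6-joint arm with a two-finger parallel gripper is mounted at the origin on the work surface; the furniture and walls round the work are solid. World frame = base frame: x ahead of the robot, y to its left, z up, the work surface at z = 0. Lengths are in m, angles in rad, forces in N, time in s.
With the tool pointing down it reaches from about 0.35 to 0.85 m from the base axis. Payload 8.1 kg.
Tool frame: the origin (TCP) lies at the very end of the fingers, on their centre line; the grasp point (between the pads) lies 19 mm behind it; z points along the fingers, y is the line along which they close (so a half turn about z gives the same grasp; the last joint's range is limited). The gripper opens to 93 mm and grips with 3 to 60 N. Pads are 15 mm wide; open, the fingers measure 128 mm over their backs; the gripper's body (75 mm by 188 mm) begins 65 mm behind the grasp point.
Start: joints at [1.149, 0.13, 1.488, -0, 1.523, -0.085], TCP at [0.198, 0.566, 0.182] pointing down, gripper open.
Joint ranges: [-2.96, 2.96], [-0.89, 2.26], [0.02, 2.5], [-1.34, 4.48], [0, 2.73], [-2.66, 2.66]. Speed limits (rad/s): [2.39, 2.39, 2.79, 3.14, 3.14, 3.14].

### API

Orientations are given as a rotation vector (axis times angle).
In Python, from plant import monitor, eyes, ticket gives the robot as it stands.
- The arm moves only by the tool arm_command, never from a script. Its argument "deltas" is a list that holds one entry, the list of rows, each a list of 6 numbers: the shift along the world's x, y, z in cm, then the turn, a rotation vector about the world's x, y, z in degrees. In form: [[[tx, ty, tz, rx, ry, rz], ...]]. A call has 1 to 12 rows; each row shifts and turns the commanded pose from where the row before left it; what a row does not reach is not made up. A row lasts 1/12 s, in which the tool goes at most 41.7 mm and 7.16 degrees, less where a joint would pass 70% of its speed; a pose out of reach is approached as far as the arm can. A call is refused whole if a number of a shift passes 4.17 or a number of a turn 7.16, either way. A call with a gripper value outside its range is refused whole. "gripper" is the opening, from -1 (shut) to 1 (fully open), set as the call begins (left out, the last holds). The fingers move at their own pace and stop on an object; "squeeze" is the grip in N (left out, the last holds). Time passes only in rows, so rows that do not move let the fingers close. It gives the time, the measured TCP pose, the force, the opening and the grip force at its end, in the units of the state.
- monitor.read_state(): the state, without advancing time (a new reading comes with each control period).
- eyes.read_camera(name): name is "scene" or "top" or "wrist"; returns the picture (400x640x3 uint8, blue, green, red); there is no depth.
- eyes.camera_model(name): a dict with "fx", "fy", "cx", "cy" (pixels), "rvec" (rotation vector, rad) and "tvec" (3), from world to camera coordinates, as OpenCV has them. Camera axes: x right, y down, z forward; pixel columns grow to the right and rows downward; lengths in m; the calibration is good to about 2 mm. The wrist camera is an equidistant fisheye: a pixel r from the principal point sees the ray r / f radians off the axis. A picture is of the moment at which its call begins: read the wrist's pose just before it. camera_model takes no time and is no camera call; for the wrist camera it gives the pose at the moment of the call.
- ticket.close_job(): hands the job in; it is judged then, once.
The state is a dict: "t": time; "q": joint angles; "dq": joint speeds; "joint_torque": joint torques, N m; "tool_pos": TCP position; "orientation": TCP orientation; "force": force on the tool from outside, world axes, zero at the start; "wrist_torque": the same for the moment, N m; "opening": finger opening in m; "gripper_force": force on a finger pad.
Only numpy, scipy, OpenCV 4.12 (cv2) and the standard library are available. Lean on these libraries where they do the work, as an engineer would, in place of code of your own. Each camera call takes 0.05 s, during which the arm holds its last target. There are 200 camera calls.

### The job

Set up the shop's sliding puzzle: slide the blue plank and the pale wooden brick across the board, each through the gap in the low fence beside its own recess, until the plank has dropped fully home in the long recess with the blue floor and the brick in the short recess with the yellow floor. As the puzzle's rule says, the pieces must stay down on the board all the time and never be lifted over a fence. Leave the things standing round the board where they are.

Things in the scene. Friction and masses are not known exactly. Their poses are not given: they have to be found in the camera images.
- board: Fixed wooden puzzle board, 240 (x) x 304 mm (y), all sizes in mm; origin: centre of its underside, on the table; x away from the robot, y left at yaw 0. Deck top 14 above the table, bounded at x -110..110, y -142..142 by a rim 10 wide, 7 high. Two fences along x, 8 wide, 7 high (top 21 above the table), part the middle bay (y -74..74) from the side bays (y 82..142, -142..-82)
- left_fence_end (a point): Far end of the left fence, at board (-12, 78), 21 above the table (its top). The fence runs from here to the robot-side rim; between here and the far rim (board x 110) is the 122 wide gap into the left bay
- right_fence_end (a point): Far end of the right fence, at board (18, -78), 21 above the table (its top). The fence runs from here to the robot-side rim; between here and the far rim is the 92 wide gap into the right bay
- recess_brick (a point): Centre of the floor of the short recess (yellow floor) in the right bay, at board (-45, -112), 6 above the table; recess 75 (board x) x 40 (board y), 8 deep; axes as the board's
- recess_plank (a point): Centre of the floor of the long recess (blue floor) in the left bay, at board (-35, 112), 6 above the table; recess 110 (board x) x 40 (board y), 8 deep; axes as the board's
- brick: Loose pale wooden brick, 35 (its x) x 70 (its y) x 18 mm high, about 30 g; origin at the centre of its underside. Starts flat in the middle bay, long side roughly across the bay (within 0.3 rad of the board's y), either at the far side or the robot side of it; the other piece is about 120 away in board x. It may lie either way round in its recess
- plank: Loose blue wooden plank, 35 (its x) x 105 (its y) x 18 mm high, about 45 g; origin at the centre of its underside. Starts like the brick, on the other side of the middle bay. It may lie either way round in its recess
- peg_tower: Bystander, loose: wooden stacking toy with coloured rings on a post, 72 x 72 x 110 high, in front of the board (robot side)
- skittle: Bystander, loose: yellow wooden skittle, 38 diameter x 100 high, in front of the board
- stamp: Bystander, loose: wooden shop stamp, 24 x 36 x 66 high, in front of the board
- ink_pad: Bystander, loose: dark blue ink pad tin, 54 x 87 x 16, lying right of the board
- toy_car: Bystander, loose: red wooden toy car, 58 x 102 x 50 high, behind the board
- call_bell: Bystander, loose: counter bell, 77 diameter x 58 high, behind the board
Not all that is in view belongs to the job. What is shaped like the brick but green is not meant.

How it is judged:
By the outcome, as a careful person would: the job done as asked, in the order asked, and still so for the second after the job is handed in, with the robot touching nothing.
It also fails if it takes over 64 s, if anything falls off the work surface, if the arm or the gripper's body presses on something with over 40 N, if the wrist force passes 120 N, or if a joint passes its speed limit or range.

## Working session

There is one attempt and no reset: what is moved stays moved. The work goes in short steps, Python scripts to look and compute and a tool call to move; the robot and the scene stay as the last step left them, time stands still between calls to the robot, and variables do not carry over. Pictures are saved under pics/ and viewed, at most 10 in all, crops included, and the job is handed in when it is done.

Besides the shell and the picture viewer there is one more tool, called after "Call:" in YAML: its name, and indented under it one key for each argument. arm_command: Moves the arm, as the interface text tells. Its arguments: {"type":"object","properties":{"deltas":{"type":"array"},"gripper":{"type":"number"},"squeeze":{"type":"number"}},"required":["deltas"]}

```bash
mkdir -p pics; ls; python3 - <<'E'
from plant import monitor, eyes
import cv2
s=monitor.read_state();print(s['t'],s['tool_pos'],s['orientation'],s['opening'])
for n in('scene','top'):
    im=eyes.read_camera(n);cv2.imwrite(f'pics/{n}0.png',im)
    print(n,eyes.camera_model(n))
E
```

```text
pics
0.0 [0.19799752 0.56572836 0.18101831] [-5.26503405e-01 -3.09669236e+00  2.75188228e-03] 0.09298021539244801
scene {'fx': 426.1979286832025, 'fy': 426.1979286832025, 'cx': 323.42961687325817, 'cy': 199.08686716214814, 'rvec': array([ 2.1304045 , -0.69069932,  0.37257413]), 'tvec': array([-0.45727706,  0.18259199,  0.75498203])}
top {'fx': 411.0986500871841, 'fy': 411.0986500871841, 'cx': 313.82414694209496, 'cy': 200.39060735541793, 'rvec': array([ 2.16182892, -2.17895265,  0.04761045]), 'tvec': array([-0.07370287,  0.51465638,  1.15344142])}
```

View pics/top0.png

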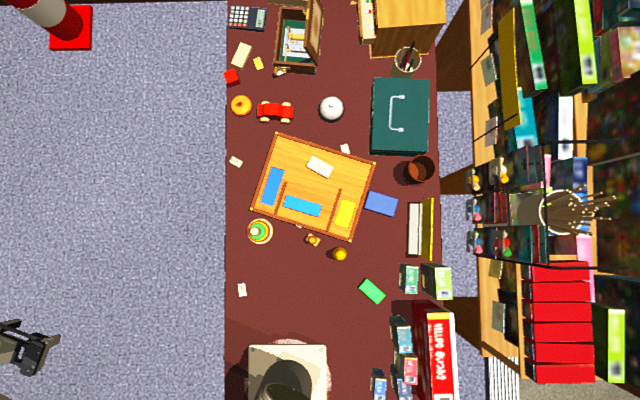

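View pics/scene0.png

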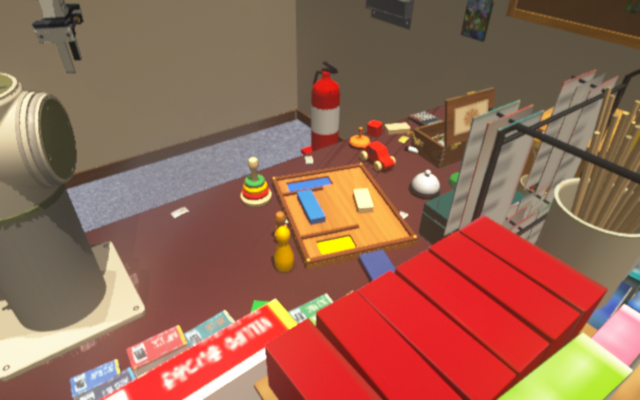

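The top view shows the board centred near pixel (313,187), with the plank lower left of centre at (302,205) and the brick far at (319,166). The blue recess is at (271,186) and the yellow one at (345,213). The tower is at (260,231), with the skittle and stamp in front.

```bash
cat > h.py <<'E'
from plant import monitor, eyes
import cv2, numpy as np
def cast(name,px,z,m=None):
    m=m or eyes.camera_model(name); px=np.asarray(px,float).reshape(-1,2)
    R=cv2.Rodrigues(np.array(m['rvec']))[0]; C=-R.T@m['tvec']
    d=(px-[m['cx'],m['cy']])/[m['fx'],m['fy']]
    if name=='wrist':
        r=np.linalg.norm(d,axis=1); k=np.where(r>1e-9,np.sin(r)/np.maximum(r,1e-9),1)
        d=np.c_[d*k[:,None],np.cos(r)]
    else: d=np.c_[d,np.ones(len(d))]
    w=d@R; return (C+w*((z-C[2])/w[:,2])[:,None])[:,:2]
def rect(p):
    (c,(w,h),a)=cv2.minAreaRect((p*1000).astype(np.float32))
    if w<h: w,h,a=h,w,a+90
    return np.round(c,1),round(w,1),round(h,1),round((a+90)%180-90,1)  # long-axis angle
def blobs(name,im,mask,z,amin=60,m=None):
    out=[]
    for c in cv2.findContours(mask,cv2.RETR_EXTERNAL,cv2.CHAIN_APPROX_NONE)[0]:
        if cv2.contourArea(c)>amin: out.append((cv2.contourArea(c),c.reshape(-1,2).mean(0).round(),rect(cast(name,c,z,m))))
    return out
E
python3 - <<'E'
from h import *
im=cv2.imread('pics/top0.png');hsv=cv2.cvtColor(im,cv2.COLOR_BGR2HSV)
print(hsv[166,319],hsv[170,300],hsv[205,302],hsv[186,271],hsv[213,345],hsv[120,330],hsv[260,300])
roi=np.zeros(im.shape[:2],np.uint8);roi[125:250,245:380]=255
def show(n,lo,hi,z,a=60):
    k=cv2.inRange(hsv,lo,hi)&roi
    for b in blobs('top',im,k,z,a):print(n,b)
show('blue',(95,120,80),(118,255,255),.032)
show('yel',(23,180,120),(32,255,255),.006)
show('white',(5,0,170),(35,95,255),.032)
k=cv2.inRange(hsv,(8,60,90),(32,255,255))|cv2.inRange(hsv,(95,120,80),(118,255,255))
k=cv2.morphologyEx(k&roi,cv2.MORPH_OPEN,np.ones((5,5)))
for b in blobs('top',im,k,.021,3000):print('board',b)
m=eyes.camera_model('top');print(-cv2.Rodrigues(m['rvec'])[0].T@m['tvec'])
cv2.imwrite('pics/c.png',cv2.resize(im[120:270,230:400],None,fx=4.5,fy=4,interpolation=cv2.INTER_CUBIC)[:600,:800])
E
```

```text
[ 30  13 255] [ 20 185 254] [ 95 189 253] [102 183 252] [ 30 197 255] [21 45 40] [  3 145 137]
blue (381.0, array([302., 205.]), (array([499.2, -44.4]), 103.5, 32.8, 72.5))
blue (219.5, array([373., 201.]), (array([ 509.6, -246.4]), 51.9, 44.8, -17.5))
blue (412.5, array([272., 186.]), (array([555.3,  40.3]), 104.1, 35.2, -18.5))
yel (366.0, array([345., 213.]), (array([ 478.4, -163.8]), 78.9, 47.0, -19.1))
yel (110.0, array([347., 168.]), (array([ 607.5, -171.3]), 128.7, 37.9, 73.2))
white (264.5, array([320., 166.]), (array([609.8, -95.7]), 70.1, 34.5, 59.9))
board (8791.0, array([313., 186.]), (array([556. , -74.2]), 306.7, 241.0, 71.8))
[ 0.42887779 -0.11117545  1.1850883 ]
```

View pics/c.png

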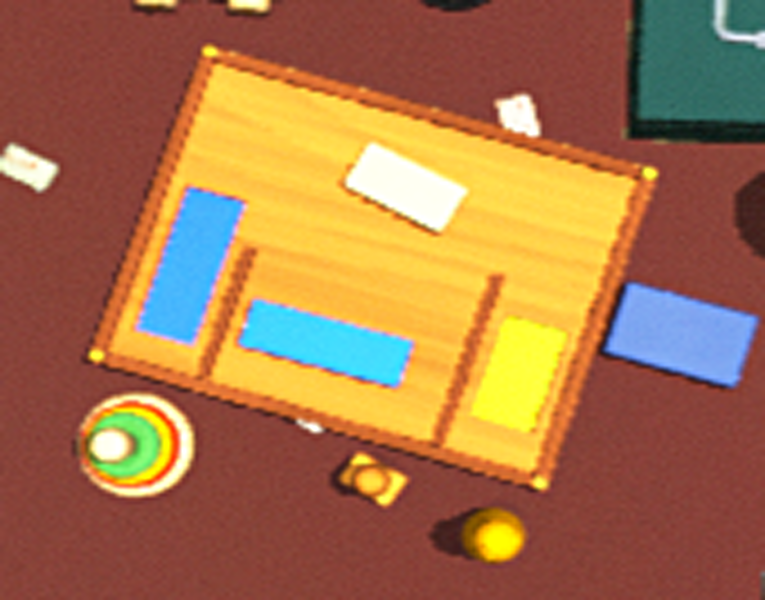

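The crop confirms the layout. The board centre is about (556,-74) mm with a yaw of about -18.3°. The brick is at (610,-96) with its long axis at 60°, and the plank at (499,-44) at 72.5°. I'm moving above the brick.

Call:
arm_command:
  deltas:
    - [[2.0,-3.3,0,0,0,-5],[2.0,-3.3,0,0,0,-5],[2.0,-3.3,0,0,0,-5],[2.0,-3.3,0,0,0,-5],[2.0,-3.3,0,0,0,-5],[2.0,-3.3,0,0,0,-5],[2.0,-3.3,0,0,0,-5],[2.0,-3.3,0,0,0,-5],[2.0,-3.3,0,0,0,-5],[2.0,-3.3,0,0,0,-5],[2.0,-3.3,0,0,0,-5],[2.0,-3.3,0,0,0,-5]]
  gripper: 1

```text
t: 1.1
tool_pos: [0.4386, 0.1685, 0.1818]
orientation: [-2.01, -2.415, 0.0]
force: [0.2, 0.6, -0.3]
opening: 0.0928
gripper_force: 0.0
```

Call:
arm_command:
  deltas:
    - [[2.0,-3.3,0,0,0,-5],[2.0,-3.3,0,0,0,-5],[2.0,-3.3,0,0,0,-5],[2.0,-3.3,0,0,0,-5],[2.0,-3.3,0,0,0,-5],[2.0,-3.3,0,0,0,-5],[2.0,-3.3,0,0,0,-5],[2.0,-3.3,0,0,0,-5],[0,0,0,0,0,0],[0,0,0,0,0,0]]

```text
t: 1.93
tool_pos: [0.598, -0.0955, 0.1805]
orientation: [-2.712, -1.583, 0.003]
force: [-0.6, 0.5, 0.1]
opening: 0.0929
gripper_force: 0.0
```

```bash
python3 - <<'E'
from h import *
m=eyes.camera_model('wrist');im=eyes.read_camera('wrist');cv2.imwrite('pics/w1.png',im);np.save('w1.npy',m,allow_pickle=True)
s=monitor.read_state();print(s['t'],s['tool_pos'],s['orientation'],s['q'],s['force']);print(m)
E
```

```text
1.9833 [ 0.59778029 -0.09405918  0.18094845] [-2.71003899e+00 -1.58574924e+00  1.96548010e-03] [-2.41018085e-01  1.46912655e-01  1.47213355e+00  3.49530920e-04
  1.52462993e+00  2.70920646e-01] [ 0.33315768  0.16116907 -0.14697989]
{'fx': 309.70691628693146, 'fy': 309.70691628693146, 'cx': 320.7873341721564, 'cy': 202.25852484411462, 'rvec': array([-2.77759311,  0.72979054,  0.10609523]), 'tvec': array([-0.56664672,  0.17100117,  0.44858112])}
```

View pics/w1.png

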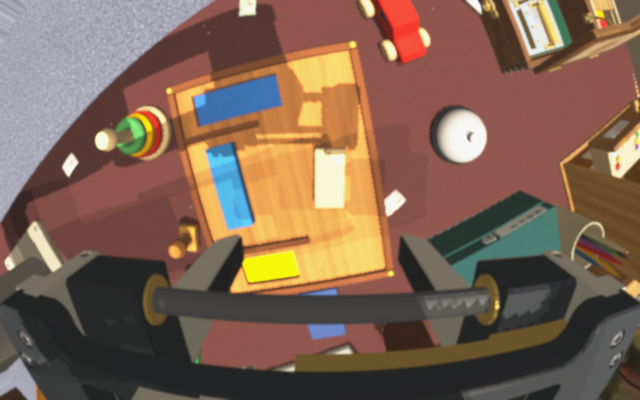

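The wrist view shows brick at (330,178), plank (230,185), blue recess (237,98), yellow recess (271,266) and board corner studs at (171,91), (353,45), (390,273). I'll refine from those.

```bash
cat >> h.py <<'E'
def wshot(name):
    m=eyes.camera_model('wrist');im=eyes.read_camera('wrist');cv2.imwrite(f'pics/{name}.png',im);return im,m
YAW=None
def show(im,m,items,cam='wrist',amin=150,roi=(60,30,400,300)):
    hsv=cv2.cvtColor(im,cv2.COLOR_BGR2HSV);r=np.zeros(im.shape[:2],np.uint8);x0,y0,x1,y1=roi;r[y0:y1,x0:x1]=255
    for n,lo,hi,z in items:
        for b in blobs(cam,im,cv2.inRange(hsv,lo,hi)&r,z,amin,m):print(n,b)
BLUE=('blue',(95,110,60),(118,255,255)); YEL=('yel',(24,160,120),(34,255,255)); WH=('white',(5,0,150),(35,120,255))
E
python3 - <<'E'
from h import *
im=cv2.imread('pics/w1.png');m=np.load('w1.npy',allow_pickle=True).item()
hsv=cv2.cvtColor(im,cv2.COLOR_BGR2HSV)
print(hsv[178,330],hsv[185,240],hsv[98,250],hsv[266,271],hsv[91,171],hsv[45,353],hsv[273,390])
show(im,m,[BLUE+(.032,),BLUE+(.006,),YEL+(.006,),WH+(.032,)])
# studs
for (x,y) in [(171,91),(353,45),(390,273)]:
    w=hsv[y-6:y+7,x-6:x+7]; k=cv2.inRange(w,(22,150,120),(34,255,255)); ys,xs=np.nonzero(k)
    if len(xs):
        p=(xs.mean()+x-6,ys.mean()+y-6); print(p,len(xs),cast('wrist',p,.021,m)*1000)
# top studs
im=cv2.imread('pics/top0.png');hsv=cv2.cvtColor(im,cv2.COLOR_BGR2HSV)
for (x,y) in [(277,133),(375,163),(350,241),(251,209)]:
    w=hsv[y-4:y+5,x-4:x+5]; k=cv2.inRange(w,(22,120,120),(34,255,255)); ys,xs=np.nonzero(k)
    if len(xs):
        p=(xs.mean()+x-4,ys.mean()+y-4); print('top',p,len(xs),cast('top',p,.021)*1000)
E
```

```text
[ 30  33 247] [102 167 209] [107 166 177] [ 30 245 247] [ 22 165 240] [ 30 138 247] [ 30 144 247]
blue (2128.0, array([230., 186.]), (array([499.9, -45.4]), 101.5, 35.1, 72.4))
blue (2354.0, array([237., 100.]), (array([560.2,  38.1]), 100.1, 34.9, -18.3))
blue (2128.0, array([230., 186.]), (array([489.9, -46.6]), 109.0, 37.7, 72.4))
blue (2354.0, array([237., 100.]), (array([554.6,  43. ]), 107.6, 37.5, -18.3))
yel (1289.5, array([271., 266.]), (array([ 474.8, -168.2]), 76.9, 40.3, -18.3))
white (307.0, array([392., 202.]), (array([ 659. , -158.2]), 34.5, 18.6, 64.5))
white (201.0, array([ 70., 164.]), (array([290.7, 117.7]), 37.1, 22.4, 7.7))
white (1692.0, array([329., 178.]), (array([608.5, -95.3]), 69.8, 35.4, 60.1))
white (340.0, array([105., 140.]), (array([375.3, 103.1]), 39.9, 27.4, -35.1))
white (378.5, array([156., 131.]), (array([448.4,  67.2]), 71.7, 46.3, 65.8))
white (154.5, array([389.,  50.]), (array([741.6,   2. ]), 25.9, 11.7, 84.7))
(np.float64(168.77777777777777), np.float64(90.61111111111111)) 18 [[490.16263522 100.77994565]]
(np.float64(352.29411764705884), np.float64(44.05882352941177)) 17 [[708.98450204  28.95135199]]
(np.float64(389.88235294117646), np.float64(272.88235294117646)) 17 [[ 616.47664914 -250.24343192]]
top (np.float64(277.4), np.float64(134.3)) 10 [[705.68902663  25.83358532]]
top (np.float64(374.0), np.float64(163.0)) 7 [[ 619.00781431 -249.97407747]]
top (np.float64(349.5), np.float64(240.0)) 6 [[ 401.18072766 -177.50693788]]
top (np.float64(251.0), np.float64(208.5)) 6 [[492.25042342 101.35287041]]
```

Call:
arm_command:
  deltas:
    - [[0.5,-0.1,-3.0,0,0,-0.6],[0.6,0,-3.5,0,0,0],[0,0,-3.5,0,0,0],[0,0,-3.0,0,0,0],[0,0,-2.0,0,0,0],[0,0,-0.6,0,0,0],[0,0,0,0,0,0],[0,0,0,0,0,0]]

```text
t: 2.65
tool_pos: [0.6097, -0.0939, 0.0274]
orientation: [2.718, 1.575, 0.001]
force: [0.6, 0.1, 0.4]
opening: 0.093
gripper_force: 0.0
```

```bash
python3 - <<'E'
from h import *
for i in range(3):
    eyes.read_camera('top'); s=monitor.read_state();print(s['t'],s['tool_pos'],s['orientation'],s['force'])
E
```

```text
2.7 [ 0.6106844  -0.09436243  0.02840801] [2.71662555 1.57370826 0.00365892] [ 0.92941892 -0.19157793  0.62715609]
2.75 [ 0.61107589 -0.09466077  0.02880073] [2.71633662 1.5729518  0.00456108] [0.28326875 0.33538278 0.06395821]
2.8 [ 0.61115426 -0.09485346  0.02877688] [2.71639488 1.57255607 0.00475567] [ 0.56508157  0.24564938 -0.13753348]
```

Call:
arm_command:
  deltas:
    - [[-0.25,0,-0.4,0,0,0],[0,0,0,0,0,0],[0,0,0,0,0,0]]

```text
t: 3.05
tool_pos: [0.6067, -0.0948, 0.0223]
orientation: [2.719, 1.573, 0.0]
force: [-0.2, -0.2, 0.3]
opening: 0.0932
gripper_force: 0.0
```

Call:
arm_command:
  deltas:
    - [[0,0,0,0,0,0],[0,0,0,0,0,0],[0,0,0,0,0,0],[0,0,0,0,0,0],[0,0,0,0,0,0],[0,0,0,0,0,0],[0,0,0,0,0,0],[0,0,0,0,0,0]]
  gripper: -1
  squeeze: 12

```text
t: 3.72
tool_pos: [0.6068, -0.0947, 0.022]
orientation: [-2.719, -1.573, 0.0]
force: [0.4, 0.5, -0.1]
opening: 0.0447
gripper_force: 0.0
```

```bash
python3 - <<'E'
from h import *
im,m=wshot('w2');s=monitor.read_state();print(s['t'],s['tool_pos'],s['orientation'],s['force'],s['opening'],s['gripper_force'])
show(im,m,[WH+(.032,)])
E
```

```text
3.7667 [ 0.60676815 -0.09471015  0.02203917] [ 2.71925310e+00  1.57326019e+00 -4.90781206e-05] [ 0.28764168  0.2249553  -0.06701548] 0.039882762187998626 0.0
white (2115.5, array([323., 255.]), (array([ 600.3, -109.5]), 36.8, 34.5, 60.0))
white (280.0, array([313., 219.]), (array([607.1, -83. ]), 18.8, 8.8, -35.9))
white (161.0, array([323., 193.]), (array([621. , -71.1]), 14.5, 5.8, 60.4))
white (713.5, array([ 73., 157.]), (array([461.5,  55.7]), 65.4, 32.0, 49.6))
```

View pics/w2.png

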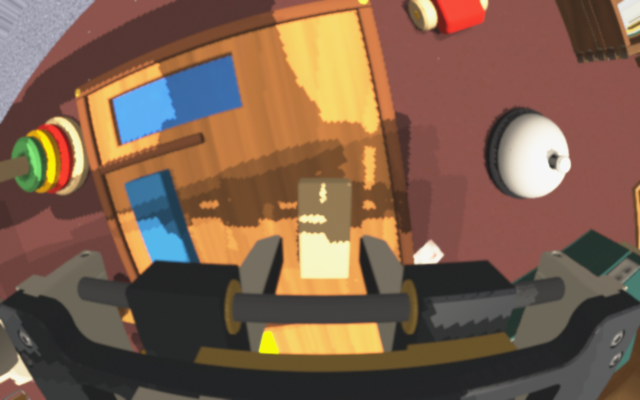

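The fingers straddle the brick, centred on it, and aren't touching yet. I'll raise 2 mm for fence clearance, then finish closing.

Call:
arm_command:
  deltas:
    - [[0,0,0.25,0,0,0],[0,0,0,0,0,0],[0,0,0,0,0,0],[0,0,0,0,0,0],[0,0,0,0,0,0],[0,0,0,0,0,0]]

```text
t: 4.27
tool_pos: [0.6067, -0.0947, 0.0245]
orientation: [-2.719, -1.573, 0.0]
force: [0.0, -0.2, 1.2]
opening: 0.0021
gripper_force: 0.0
```

```bash
cat > plan.py <<'E'
import numpy as np
C=np.array([553.2,-74.9]);Y=np.radians(-18.3);EX=np.array([np.cos(Y),np.sin(Y)]);EY=np.array([-EX[1],EX[0]])
def b2w(x,y):return C+x*EX+y*EY
def w2b(p):d=np.asarray(p)-C;return np.array([d@EX,d@EY])
E
python3 - <<'E'
from h import *;from plan import *
s=monitor.read_state();print(s['tool_pos'],s['orientation'],s['force'],s['opening'],s['gripper_force'])
print(w2b(s['tool_pos'][:2]*1000),[b2w(*p).round(1) for p in [(62,0),(62,-112),(-45,-112)]], (5*EX).round(2),(5*EY).round(2))
E
```

```text
[ 0.60671922 -0.09468443  0.02447449] [-2.71922057e+00 -1.57319974e+00  6.87747807e-05] [ 0.01081144 -0.19502028  1.18453236] 0.002051250937095038 0.0
[57.02467144 -1.97921391] [array([612.1, -94.4]), array([ 576.9, -200.7]), array([ 475.3, -167.1])] [ 4.75 -1.57] [1.57 4.75]
```

```bash
python3 - <<'E'
from h import *
im,m=wshot('w3')
E
```

```text
(no output)
```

View pics/w3.png

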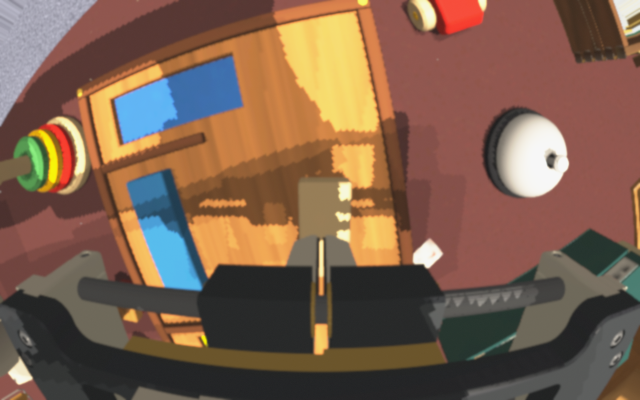

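The fingers closed above the brick, which hasn't moved at (325,210). I'll probe for contact height.

Call:
arm_command:
  deltas:
    - [[0,0,0.8,0,0,0],[0,0,0,0,0,0],[0,0,0,0,0,0]]

```text
t: 4.57
tool_pos: [0.6075, -0.0949, 0.0336]
orientation: [2.718, 1.573, 0.002]
force: [-0.5, -0.4, 0.1]
opening: 0.0005
gripper_force: 0.0
```

Call:
arm_command:
  deltas:
    - [[0,0,-0.2,0,0,0],[0,0,-0.2,0,0,0],[0,0,0,0,0,0]]

```text
t: 4.82
tool_pos: [0.6062, -0.0946, 0.0277]
orientation: [-2.719, -1.573, 0.001]
force: [0.4, -0.6, -0.5]
opening: 0.0004
gripper_force: 0.0
```

Call:
arm_command:
  deltas:
    - [[0,0,-0.2,0,0,0],[0,0,0,0,0,0]]

```text
t: 4.98
tool_pos: [0.6064, -0.0946, 0.0259]
orientation: [-2.719, -1.573, 0.001]
force: [-0.5, 0.7, -1.3]
opening: 0.0006
gripper_force: 0.0
```

Call:
arm_command:
  deltas:
    - [[0,0,-0.2,0,0,0],[0,0,0,0,0,0]]

```text
t: 5.15
tool_pos: [0.6065, -0.0947, 0.024]
orientation: [-2.719, -1.573, 0.001]
force: [0.1, 0.7, -0.6]
opening: 0.0006
gripper_force: 0.0
```

Call:
arm_command:
  deltas:
    - [[0,0,-0.1,0,0,0],[0,0,0,0,0,0]]

```text
t: 5.32
tool_pos: [0.6067, -0.0947, 0.0233]
orientation: [-2.719, -1.573, 0.0]
force: [0.1, -0.9, -0.1]
opening: 0.0004
gripper_force: 0.0
```

Call:
arm_command:
  deltas:
    - [[0,0,-0.15,0,0,0],[0,0,0,0,0,0]]

```text
t: 5.48
tool_pos: [0.6066, -0.0947, 0.0218]
orientation: [-2.719, -1.573, 0.0]
force: [-0.6, 0.3, -0.6]
opening: 0.0001
gripper_force: 0.0
```

Call:
arm_command:
  deltas:
    - [[0,0,-0.15,0,0,0],[0,0,0,0,0,0]]

```text
t: 5.65
tool_pos: [0.6066, -0.0947, 0.0202]
orientation: [-2.719, -1.573, 0.0]
force: [-0.1, 0.2, -0.6]
opening: 0.0004
gripper_force: 0.0
```

Call:
arm_command:
  deltas:
    - [[0,0,-0.15,0,0,0],[0,0,0,0,0,0]]

```text
t: 5.82
tool_pos: [0.6066, -0.0947, 0.0187]
orientation: [-2.719, -1.573, 0.0]
force: [0.1, 0.1, -0.3]
opening: 0.0006
gripper_force: 0.0
```

```bash
python3 - <<'E'
from h import *
im=eyes.read_camera('scene');cv2.imwrite('pics/s2.png',cv2.resize(im[130:280,230:430],(800,600),interpolation=cv2.INTER_CUBIC))
s=monitor.read_state();print(s['tool_pos'],s['force'])
E
```

```text
[ 0.60659198 -0.09465716  0.01879151] [-0.32971675 -0.58347369  0.34123831]
```

View pics/s2.png

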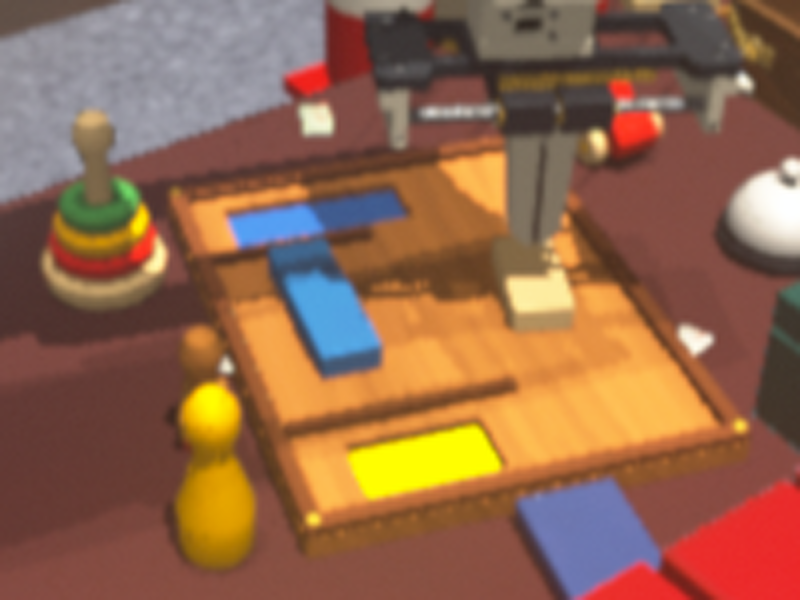

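The fingertips, at (364,191) in the full frame, still look above the brick's top. I'll check what height that pixel implies.

```bash
python3 - <<'E'
from h import *
m=eyes.camera_model('scene');K=np.array([[m['fx'],0,m['cx']],[0,m['fy'],m['cy']],[0,0,1]])
P=np.array([[.6066,-.0947,z] for z in(.0188,.025,.032,.04,.05)])
print(cv2.projectPoints(P,m['rvec'],m['tvec'],K,None)[0].round(1).reshape(-1,2))
print(cast('scene',(363.7,190.7),.032)*1000)
s=monitor.read_state();print(s['q'],s['joint_torque'],s['wrist_torque'])
E
```

```text
[[361.3 201.5]
 [361.5 199.4]
 [361.7 196.9]
 [362.  194.1]
 [362.3 190.5]]
[[626.25071169 -78.87354163]]
[-2.38284556e-01  2.98556762e-01  1.60307704e+00 -1.27931591e-05
  1.24032669e+00  2.83510806e-01] [-6.52638817e-03 -6.04024529e+01 -4.51209533e+01  7.48678087e-02
 -4.71812056e-02  2.75152888e-04] [-0.03891588  0.13842416 -0.0312646 ]
```

```bash
python3 - <<'E'
from h import *
m=eyes.camera_model('wrist');s=monitor.read_state();T=cv2.Rodrigues(s['orientation'])[0]
R=cv2.Rodrigues(m['rvec'])[0];C=-R.T@m['tvec'];print('cam in tool',T.T@(C-s['tool_pos']),'cam z world',C)
for d in(0,-.01,-.02,-.03,-.04):
    p=R@(s['tool_pos']+T[:,2]*d)+m['tvec'];th=np.arctan2(np.hypot(*p[:2]),p[2]);u=p[:2]/np.hypot(*p[:2])*th*m['fx']+[m['cx'],m['cy']];print(d,u.round(1))
im,_=wshot('w4')
g=im[215:275:4,322];print(g.tolist()); g=im[215:275:4,335];print(g.tolist())
E
```

```text
cam in tool [ 0.07622993 -0.00037192 -0.20247405] cam z world [ 0.64433807 -0.02840113  0.22125695]
0 [321.5 228. ]
-0.01 [321.5 233.3]
-0.02 [321.5 239. ]
-0.03 [321.5 245.4]
-0.04 [321.6 252.3]
[[87, 125, 151], [87, 126, 152], [87, 125, 152], [87, 125, 152], [87, 125, 151], [87, 122, 146], [48, 55, 62], [51, 60, 68], [62, 80, 92], [62, 79, 92], [62, 79, 91], [61, 78, 90], [61, 78, 91], [60, 78, 90], [59, 77, 89]]
[[87, 125, 151], [87, 126, 151], [87, 125, 151], [87, 125, 151], [88, 126, 151], [89, 125, 149], [98, 113, 121], [99, 113, 121], [98, 113, 122], [97, 112, 120], [98, 113, 121], [98, 112, 121], [97, 112, 120], [45, 47, 48], [37, 37, 36]]
```

Both views put the real fingertips about 25–30 mm above the reported TCP. I'll probe further down, guarded by the force reading.

Call:
arm_command:
  deltas:
    - [[0,0,-0.2,0,0,0],[0,0,-0.2,0,0,0],[0,0,0,0,0,0]]

```text
t: 6.17
tool_pos: [0.6064, -0.0946, 0.0144]
orientation: [-2.719, -1.573, 0.001]
force: [-0.2, -0.4, 0.2]
opening: 0.0006
gripper_force: 0.0
```

Call:
arm_command:
  deltas:
    - [[0,0,-0.2,0,0,0],[0,0,0,0,0,0]]

```text
t: 6.33
tool_pos: [0.6065, -0.0946, 0.0126]
orientation: [-2.719, -1.573, 0.001]
force: [-0.0, -0.7, -0.7]
opening: 0.0003
gripper_force: 0.0
```

Call:
arm_command:
  deltas:
    - [[0,0,-0.2,0,0,0],[0,0,0,0,0,0]]

```text
t: 6.5
tool_pos: [0.6065, -0.0946, 0.0106]
orientation: [-2.719, -1.573, 0.001]
force: [-0.1, -0.4, -0.1]
opening: 0.0004
gripper_force: 0.0
```

Call:
arm_command:
  deltas:
    - [[0,0,-0.15,0,0,0],[0,0,0,0,0,0]]

```text
t: 6.67
tool_pos: [0.6066, -0.0946, 0.0092]
orientation: [-2.719, -1.573, 0.0]
force: [-0.1, 0.4, 0.6]
opening: 0.0005
gripper_force: 0.0
```

Call:
arm_command:
  deltas:
    - [[0,0,-0.15,0,0,0],[0,0,0,0,0,0]]

```text
t: 6.83
tool_pos: [0.6066, -0.0946, 0.0078]
orientation: [-2.719, -1.573, 0.0]
force: [0.3, -0.1, 0.5]
opening: 0.0005
gripper_force: 0.0
```

Call:
arm_command:
  deltas:
    - [[0,0,-0.15,0,0,0],[0,0,0,0,0,0]]

```text
t: 7.0
tool_pos: [0.6066, -0.0947, 0.0063]
orientation: [-2.719, -1.573, 0.0]
force: [0.7, 0.3, -0.8]
opening: 0.0002
gripper_force: 0.0
```

Call:
arm_command:
  deltas:
    - [[0,0,-0.1,0,0,0],[0,0,0,0,0,0]]

```text
t: 7.17
tool_pos: [0.6067, -0.0947, 0.0053]
orientation: [-2.719, -1.573, 0.0]
force: [-0.6, -0.0, 0.3]
opening: 0.0004
gripper_force: 0.0
```

```bash
python3 - <<'E'
from h import *
m=eyes.camera_model('wrist');s=monitor.read_state();print(s['tool_pos'],s['force'])
im,_=wshot('w5');print(im[205:260:3,335].tolist())
T=cv2.Rodrigues(s['orientation'])[0];R=cv2.Rodrigues(m['rvec'])[0]
for d in(-.01,-.02,-.025,-.03,-.035):
    p=R@(s['tool_pos']+T@[.0075,0,d])+m['tvec'];th=np.arctan2(np.hypot(*p[:2]),p[2]);print(d,(p[:2]/np.hypot(*p[:2])*th*m['fx']+[m['cx'],m['cy']]).round(1))
E
```

```text
[ 0.6066505  -0.0946671   0.00532698] [-0.61495205 -0.0456546   0.28269945]
[[87, 125, 149], [87, 125, 150], [86, 124, 150], [87, 125, 150], [87, 125, 150], [87, 125, 150], [87, 125, 150], [87, 125, 150], [87, 125, 150], [87, 125, 150], [88, 123, 147], [96, 113, 122], [98, 112, 121], [98, 112, 121], [97, 112, 120], [98, 112, 120], [98, 112, 121], [97, 112, 120], [97, 112, 120]]
-0.01 [321.5 222.7]
-0.02 [321.5 228. ]
-0.025 [321.5 230.9]
-0.03 [321.6 233.9]
-0.035 [321.6 237.1]
```

Call:
arm_command:
  deltas:
    - [[0,0,-0.2,0,0,0],[0,0,0,0,0,0]]

```text
t: 7.38
tool_pos: [0.6066, -0.0947, 0.0032]
orientation: [-2.719, -1.573, 0.0]
force: [0.2, -0.0, -0.7]
opening: 0.0001
gripper_force: 0.0
```

Call:
arm_command:
  deltas:
    - [[0,0,-0.15,0,0,0],[0,0,0,0,0,0]]

```text
t: 7.55
tool_pos: [0.6066, -0.0946, 0.0017]
orientation: [-2.719, -1.573, 0.0]
force: [-0.0, -1.2, 0.8]
opening: 0.0003
gripper_force: 0.0
```

Call:
arm_command:
  deltas:
    - [[0,0,-0.1,0,0,0],[0,0,0,0,0,0]]

```text
t: 7.72
tool_pos: [0.6066, -0.0947, 0.0009]
orientation: [-2.719, -1.573, 0.0]
force: [-0.7, 0.8, -0.4]
opening: 0.0004
gripper_force: 0.0
```

Call:
arm_command:
  deltas:
    - [[0,0,-0.1,0,0,0],[0,0,0,0,0,0]]

```text
t: 7.88
tool_pos: [0.6067, -0.0947, -0.0001]
orientation: [-2.719, -1.573, 0.0]
force: [-0.1, 0.2, -0.3]
opening: 0.0003
gripper_force: 0.0
```

Call:
arm_command:
  deltas:
    - [[0,0,-0.1,0,0,0],[0,0,0,0,0,0]]

```text
t: 8.05
tool_pos: [0.6067, -0.0947, -0.0011]
orientation: [-2.719, -1.573, 0.0]
force: [0.5, -0.3, 0.2]
opening: 0.0005
gripper_force: 0.0
```

Call:
arm_command:
  deltas:
    - [[0,0,-0.1,0,0,0],[0,0,0,0,0,0]]

```text
t: 8.22
tool_pos: [0.6067, -0.0947, -0.0021]
orientation: [-2.719, -1.573, 0.0]
force: [-0.0, 0.1, 0.1]
opening: 0.0004
gripper_force: 0.0
```

Call:
arm_command:
  deltas:
    - [[0,0,-0.1,0,0,0],[0,0,0,0,0,0]]

```text
t: 8.38
tool_pos: [0.6067, -0.0947, -0.0031]
orientation: [-2.719, -1.573, 0.0]
force: [0.4, 0.7, 0.1]
opening: 0.0005
gripper_force: 0.0
```

```bash
python3 - <<'E'
from h import *
im=eyes.read_camera('scene');cv2.imwrite('pics/s3.png',im)
s=monitor.read_state();print(s['tool_pos'],s['force'])
print(im[180:204,362].tolist())
E
```

```text
[ 0.60669198 -0.09466203 -0.0030815 ] [-0.52832891 -0.85754319 -0.18659408]
[[93, 112, 124], [94, 112, 124], [93, 110, 122], [93, 109, 122], [91, 108, 120], [90, 107, 119], [89, 106, 119], [88, 105, 118], [87, 104, 117], [87, 104, 117], [87, 104, 117], [85, 102, 115], [82, 97, 111], [78, 92, 106], [76, 91, 104], [74, 88, 101], [69, 83, 96], [66, 81, 97], [69, 89, 108], [85, 124, 153], [122, 188, 227], [154, 229, 251], [160, 236, 253], [161, 237, 253]]
```

Call:
arm_command:
  deltas:
    - [[0,0,-0.1,0,0,0],[0,0,0,0,0,0]]

```text
t: 8.6
tool_pos: [0.6066, -0.0947, -0.0041]
orientation: [-2.719, -1.573, 0.0]
force: [-0.5, 0.1, 1.6]
opening: 0.0006
gripper_force: 0.0
```

Call:
arm_command:
  deltas:
    - [[0,0,-0.1,0,0,0],[0,0,0,0,0,0]]

```text
t: 8.77
tool_pos: [0.6069, -0.0947, -0.0048]
orientation: [2.719, 1.573, 0.0]
force: [-1.1, 1.1, 1.8]
opening: 0.0003
gripper_force: 1.2
```

Call:
arm_command:
  deltas:
    - [[0,0,-0.1,0,0,0],[0,0,0,0,0,0]]

```text
t: 8.93
tool_pos: [0.6069, -0.0947, -0.0048]
orientation: [2.719, 1.573, 0.0]
force: [-4.9, 1.0, 9.8]
opening: 0.0001
gripper_force: 5.1
```

Contact is at a reading of -4.3 mm, where the brick top is really 32 mm, so tip height = reading + 36 mm. I want the tip at 24.5 mm, a reading of about -12 mm.

Call:
arm_command:
  deltas:
    - [[0,0,1.0,0,0,0],[0,0,0,0,0,0],[0,0,0,0,0,0],[0,0,0,0,0,0],[0,0,0,0,0,0],[0,0,0,0,0,0],[0,0,0,0,0,0],[0,0,0,0,0,0]]
  gripper: 0.4

```text
t: 9.6
tool_pos: [0.6066, -0.0947, 0.0038]
orientation: [-2.719, -1.573, 0.001]
force: [0.3, 0.4, -0.1]
opening: 0.0495
gripper_force: 0.0
```

Call:
arm_command:
  deltas:
    - [[0,0,-0.5,0,0,0],[0,0,-0.5,0,0,0],[0,0,-0.5,0,0,0],[0,0,0,0,0,0],[0,0,0,0,0,0]]

```text
t: 10.02
tool_pos: [0.606, -0.0945, -0.0119]
orientation: [-2.718, -1.573, 0.002]
force: [0.5, 0.3, -0.3]
opening: 0.0648
gripper_force: 0.0
```

Call:
arm_command:
  deltas:
    - [[0,0,0,0,0,0],[0,0,0,0,0,0],[0,0,0,0,0,0],[0,0,0,0,0,0],[0,0,0,0,0,0],[0,0,0,0,0,0],[0,0,0,0,0,0],[0,0,0,0,0,0]]
  gripper: -1
  squeeze: 12

```text
t: 10.68
tool_pos: [0.607, -0.0948, -0.0107]
orientation: [2.719, 1.573, 0.001]
force: [-0.1, 0.4, 1.3]
opening: 0.0346
gripper_force: 12.0
```

```bash
python3 - <<'E'
from h import *
im,m=wshot('w6');s=monitor.read_state();print(s['t'],s['tool_pos'],s['force'],s['opening'],s['gripper_force'])
show(im,m,[WH+(.032,)])
E
```

```text
10.7333 [ 0.60701136 -0.09475841 -0.01071092] [ 0.88058707 -0.03043026  1.59236894] 0.03474325314929326 12.000229060649872
white (1583.5, array([319., 279.]), (array([ 598.6, -108. ]), 34.5, 24.2, -29.9))
white (391.0, array([309., 250.]), (array([601.6, -89. ]), 19.9, 10.6, -14.5))
```

The brick is gripped (opening 34.7 mm, 12 N). I'm rotating it -78.5° so it lies along the bay.

Call:
arm_command:
  deltas:
    - [[0.1,0,0,0,0,-3.5],[0.1,0,0,0,0,-7],[0.1,0,0,0,0,-7],[0.1,-0.1,0,0,0,-7],[0.1,-0.1,0,0,0,-7],[0.1,0,0,0,0,-7],[0,0,0,0,0,-7],[0,0,0,0,0,-7],[0,0,0,0,0,-7],[0,0,0,0,0,-7],[0,0,0,0,0,-7],[0,0,0,0,0,-5]]

```text
t: 11.73
tool_pos: [0.613, -0.0968, -0.0107]
orientation: [3.099, -0.512, 0.001]
force: [1.0, 0.7, 1.6]
opening: 0.0349
gripper_force: 12.0
```

Call:
arm_command:
  deltas:
    - [[0,0,0,0,0,0],[0,0,0,0,0,0]]

```text
t: 11.9
tool_pos: [0.613, -0.0967, -0.0107]
orientation: [3.102, -0.498, 0.001]
force: [-0.8, 0.3, 2.4]
opening: 0.0347
gripper_force: 12.0
```

```bash
cat >> plan.py <<'E'
def yaw(s):
    import cv2;T=cv2.Rodrigues(np.array(s['orientation']))[0];return np.degrees(np.arctan2(T[1,1],T[0,1]))
E
python3 - <<'E'
from h import *; from plan import *
im,m=wshot('w7');s=monitor.read_state();print(s['t'],s['tool_pos'],s['force'],s['opening'],s['gripper_force'],'closing yaw',yaw(s),w2b(s['tool_pos'][:2]*1000))
show(im,m,[WH+(.032,)],roi=(200,100,440,330))
print(b2w(64,-112)-s['tool_pos'][:2]*1000)
E
```

```text
11.95 [ 0.61294969 -0.09674124 -0.01069464] [-0.05236179  0.42254594  2.43265093] 0.03444878101004458 12.001207619905472 closing yaw -108.20951095233983 [63.58586094 -1.97567679]
white (406.0, array([344., 314.]), (array([567.3, -96.1]), 51.9, 5.8, 71.8))
white (5952.5, array([321., 242.]), (array([617.1, -97.7]), 64.0, 34.5, -18.3))
white (1653.0, array([408., 128.]), (array([ 664.3, -161.5]), 31.5, 18.9, 14.6))
[ -34.15361328 -104.58993216]
```

Call:
arm_command:
  deltas:
    - [[-0.34,-1.05,0,0,0,0],[-0.34,-1.05,0,0,0,0],[-0.34,-1.05,0,0,0,0],[-0.34,-1.05,0,0,0,0],[-0.34,-1.05,0,0,0,0],[-0.34,-1.05,0,0,0,0],[-0.34,-1.05,0,0,0,0],[-0.34,-1.05,0,0,0,0],[-0.34,-1.05,0,0,0,0],[-0.34,-1.05,0,0,0,0],[0,0,0,0,0,0],[0,0,0,0,0,0]]

```text
t: 12.95
tool_pos: [0.5781, -0.2042, -0.0107]
orientation: [3.099, -0.504, 0.0]
force: [-1.4, -3.8, 4.9]
opening: 0.0347
gripper_force: 12.0
```

```bash
python3 - <<'E'
from h import *; from plan import *
im,m=wshot('w8');s=monitor.read_state();print(s['t'],s['tool_pos'],s['force'],s['opening'],s['gripper_force'],'closing yaw',yaw(s),w2b(s['tool_pos'][:2]*1000))
show(im,m,[WH+(.032,),YEL+(.006,)],roi=(200,50,440,390))
print(b2w(-45,-112)-s['tool_pos'][:2]*1000)
E
```

```text
13.0 [ 0.57812277 -0.20406266 -0.01076834] [-1.67021705 -3.22653927  4.79746139] 0.03480344093135797 12.00158178806305 closing yaw -108.45704747473569 [  64.21841207 -114.80476221]
white (5866.0, array([321., 242.]), (array([ 582.3, -205.1]), 64.0, 34.5, -18.6))
white (1623.0, array([229., 130.]), (array([ 658.5, -178.7]), 31.9, 19.4, 13.2))
yel (1302.5, array([317., 341.]), (array([ 493.7, -172.6]), 39.9, 29.1, 71.3))
[-102.81406887   36.95667015]
```

Call:
arm_command:
  deltas:
    - [[-1.04,0.37,0,0,0,0.15],[-1.04,0.37,0,0,0,0],[-1.04,0.37,0,0,0,0],[-1.04,0.37,0,0,0,0],[-1.04,0.37,0,0,0,0],[-1.04,0.37,0,0,0,0],[-1.04,0.37,0,0,0,0],[-1.04,0.37,0,0,0,0],[-1.04,0.37,0,0,0,0],[-1.04,0.4,0,0,0,0],[0,0,0,0,0,0],[0,0,0,0,0,0]]

```text
t: 14.0
tool_pos: [0.474, -0.1648, -0.0113]
orientation: [3.101, -0.499, -0.002]
force: [-0.6, 0.2, -0.1]
opening: 0.0346
gripper_force: 12.0
```

```bash
python3 - <<'E'
from h import *; from plan import *
im,m=wshot('w9');s=monitor.read_state();print(s['t'],s['tool_pos'],s['force'],s['opening'],s['gripper_force'],'closing yaw',yaw(s),w2b(s['tool_pos'][:2]*1000))
show(im,m,[WH+(.032,),YEL+(.006,)],amin=20,roi=(200,150,440,390))
E
```

```text
14.05 [ 0.47412154 -0.16467719 -0.0113827 ] [ 0.85375059 -0.12479992 -0.38382479] 0.03469698585380998 11.99892058968544 closing yaw -108.26463436634218 [ -46.88974627 -110.06678764]
white (588.5, array([321., 288.]), (array([ 453.3, -157.3]), 33.2, 9.3, 71.7))
white (116.0, array([298., 234.]), (array([ 489.5, -156.1]), 8.9, 6.0, 71.9))
white (1427.0, array([319., 202.]), (array([ 501.3, -173. ]), 34.5, 17.7, 75.1))
yel (588.0, array([327., 182.]), (array([ 507.5, -178. ]), 40.4, 12.5, 61.2))
```

View pics/w9.png

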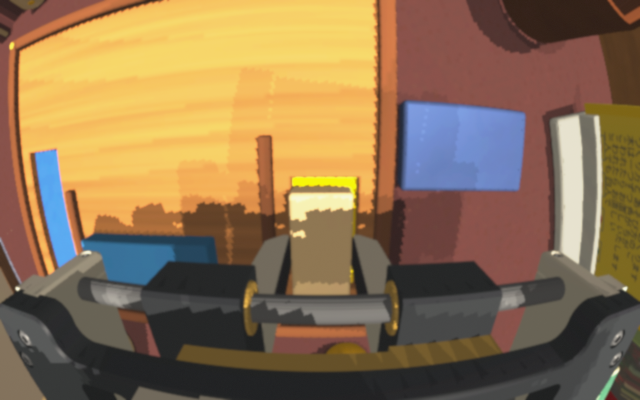

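The brick sits over the recess. A yellow strip shows at rows 177–190, columns 291–357, with the brick's far edge at row 191. I'll compute the offsets.

```bash
python3 - <<'E'
from h import *; from plan import *
m=eyes.camera_model('wrist');im=cv2.imread('pics/w9.png');hsv=cv2.cvtColor(im,cv2.COLOR_BGR2HSV)
f=lambda px,z:w2b(cast('wrist',px,z,m)[0]*1000).round(1)
y=cv2.inRange(hsv,(26,200,120),(33,255,255))
for r in(180,184,188):
    x=np.nonzero(y[r,270:380])[0]+270;print(r,x.min(),x.max(),f((x.min()-.5,r),.006),f((x.max()+.5,r),.006))
x=np.nonzero(y[150:200,325])[0]+150;print('far floor',x.min(),f((325,x.min()-.5),.006),'far deckedge', f((325,x.min()-.5),.014),'brick far',f((322,x.max()+1),.032))
for r in(205,225):
    row=hsv[r,280:372];print([tuple(v) for v in row[::3].tolist()])
    d=np.abs(np.diff(im[r,280:372].astype(int),axis=0)).sum(1);i=np.argsort(d)[-6:]+280;print(r,sorted(i),[f((k+.5,r),.032) for k in sorted(i)])
E
```

```text
180 292 355 [ -9.8 -91.7] [  -9.8 -130.9]
184 293 355 [-12.3 -92.3] [ -12.3 -130.9]
188 351 355 [ -14.8 -127.9] [ -14.8 -131. ]
far floor 178 [  -8.3 -112.2] far deckedge [  -6.7 -112. ] brick far [  -7.6 -110.2]
[(14, 170, 224), (13, 169, 175), (13, 154, 106), (17, 118, 201), (26, 76, 247), (27, 69, 247), (27, 69, 247), (27, 69, 247), (27, 69, 247), (27, 69, 247), (28, 69, 247), (27, 69, 247), (27, 69, 247), (27, 69, 247), (28, 69, 247), (28, 69, 247), (28, 68, 247), (28, 68, 247), (28, 67, 247), (28, 67, 247), (28, 68, 247), (28, 68, 247), (28, 67, 247), (28, 61, 247), (27, 107, 246), (23, 217, 175), (14, 166, 140), (14, 171, 225), (14, 170, 228), (14, 171, 228), (14, 170, 226)]
205 [np.int64(287), np.int64(288), np.int64(289), np.int64(353), np.int64(354), np.int64(355)] [array([-18.1, -91.7]), array([-18.1, -92.2]), array([-18.1, -92.8]), array([ -18.1, -127.2]), array([ -18.1, -127.7]), array([ -18.1, -128.2])]
[(14, 170, 190), (13, 168, 179), (14, 152, 99), (16, 122, 113), (18, 107, 141), (18, 107, 143), (18, 107, 143), (18, 106, 142), (18, 107, 143), (18, 107, 143), (18, 109, 143), (18, 107, 143), (18, 107, 143), (18, 107, 143), (18, 107, 143), (18, 108, 142), (18, 107, 143), (17, 107, 143), (17, 107, 143), (18, 107, 143), (18, 108, 142), (18, 108, 142), (18, 108, 142), (18, 108, 142), (21, 152, 139), (21, 190, 117), (14, 164, 134), (13, 170, 205), (13, 170, 176), (13, 154, 98), (13, 151, 98)]
225 [np.int64(283), np.int64(284), np.int64(358), np.int64(359), np.int64(364), np.int64(365)] [array([-29.5, -89.1]), array([-29.5, -89.7]), array([ -29.5, -130.3]), array([ -29.5, -130.8]), array([ -29.5, -133.6]), array([ -29.6, -134.2])]
```

Call:
arm_command:
  deltas:
    - [[-0.33,-0.05,0,0,0,0],[0,0,0,0,0,0],[0,0,0,0,0,0]]

```text
t: 14.3
tool_pos: [0.4728, -0.1654, -0.0106]
orientation: [3.102, -0.498, 0.004]
force: [4.7, -1.5, 0.0]
opening: 0.035
gripper_force: 12.0
```

```bash
cat > chk.py <<'E'
from h import *; from plan import *
def chk(n):
    m=eyes.camera_model('wrist');im,_=wshot(n);hsv=cv2.cvtColor(im,cv2.COLOR_BGR2HSV)
    f=lambda px,z:w2b(cast('wrist',px,z,m)[0]*1000).round(1)
    s=monitor.read_state();print(s['t'],s['tool_pos'],w2b(s['tool_pos'][:2]*1000),yaw(s),s['force'])
    return im,hsv,f
E
python3 - <<'E'
from chk import *
im,hsv,f=chk('w10')
y=cv2.inRange(hsv,(26,200,120),(33,255,255))
for r in(176,180,184):
    x=np.nonzero(y[r,270:380])[0]+270
    if len(x):print(r,x.min(),x.max(),f((x.min()-.5,r),.006),f((x.max()+.5,r),.006))
x=np.nonzero(y[150:200,325])[0]+150;print(x,'far floor',f((325,x.min()-.5),.006),'brick far',f((322,x.max()+1),.032))
d=np.abs(np.diff(im[205,280:372].astype(int),axis=0)).sum(1);i=np.argsort(d)[-6:]+280;print([f((k+.5,205),.032)[1] for k in sorted(i)])
E
```

```text
14.35 [ 0.47282225 -0.16546228 -0.01054438] [ -47.87681405 -111.22014025] -108.25329469389727 [ 4.70017034 -0.43907968  0.35858755]
176 291 353 [ -8.6 -92.2] [  -8.6 -130.8]
180 291 353 [-11.1 -92.1] [ -11.1 -130.9]
184 292 354 [-13.6 -92.7] [ -13.6 -131.6]
[176 177 178 179 180 181 182 183 184 185] far floor [  -8.3 -113.3] brick far [  -9.  -111.4]
[np.float64(-93.3), np.float64(-93.8), np.float64(-127.9), np.float64(-128.4), np.float64(-129.0), np.float64(-137.7)]
```

The x force suggests the brick's near end is touching the recess wall, so I'll back off 1 mm and release.

Call:
arm_command:
  deltas:
    - [[0.12,-0.04,0,0,0,0],[0,0,0,0,0,0],[0,0,0,0,0,0]]

```text
t: 14.6
tool_pos: [0.473, -0.1655, -0.011]
orientation: [3.102, -0.498, 0.0]
force: [3.8, -0.6, 0.6]
opening: 0.0351
gripper_force: 12.0
```

Call:
arm_command:
  deltas:
    - [[0,0,0,0,0,0],[0,0,0,0,0,0],[0,0,0,0,0,0],[0,0,0,0,0,0]]
  gripper: 0.1

```text
t: 14.93
tool_pos: [0.472, -0.1651, -0.0113]
orientation: [-3.102, 0.498, 0.002]
force: [0.0, 0.0, 0.1]
opening: 0.0507
gripper_force: 0.0
```

```bash
python3 - <<'E'
from chk import *
im,hsv,f=chk('w11')
y=cv2.inRange(hsv,(26,200,120),(33,255,255))
x=np.nonzero(y[150:210,325])[0]+150;print(x,'far floor',f((325,x.min()-.5),.006),'brick far',f((322,x.max()+1),.024))
for r in (180,200,205): 
  d=np.abs(np.diff(im[r,280:372].astype(int),axis=0)).sum(1);i=np.argsort(d)[-8:]+280;print(r,[(int(k),f((k+.5,r),.024)[1]) for k in sorted(i)])
E
```

```text
14.9833 [ 0.4721831  -0.16512254 -0.01124739] [ -48.59030603 -111.09827607] -108.24845786176762 [ 0.64192779  0.36027243 -0.29115247]
[175 176 177 178 179 180] far floor [  -8.3 -113.2] brick far [  -8.5 -111.3]
180 [(289, np.float64(-93.3)), (290, np.float64(-93.9)), (353, np.float64(-128.7)), (354, np.float64(-129.3)), (355, np.float64(-129.8)), (356, np.float64(-130.4)), (357, np.float64(-130.9)), (358, np.float64(-131.5))]
200 [(289, np.float64(-93.1)), (290, np.float64(-93.6)), (291, np.float64(-94.2)), (351, np.float64(-127.9)), (352, np.float64(-128.4)), (353, np.float64(-129.0)), (369, np.float64(-138.1)), (370, np.float64(-138.7))]
205 [(289, np.float64(-93.0)), (290, np.float64(-93.6)), (291, np.float64(-94.1)), (350, np.float64(-127.4)), (351, np.float64(-128.0)), (352, np.float64(-128.5)), (363, np.float64(-134.8)), (364, np.float64(-135.4))]
```

View pics/w11.png

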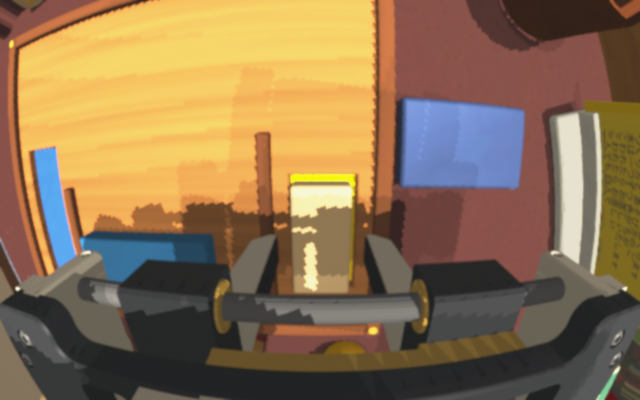

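The brick has dropped: a narrow yellow rim shows at rows 175–180 and on the right side, and its width matches a top at 24 mm. I'll close and press on it to confirm, expecting contact near a reading of -12 mm.

Call:
arm_command:
  deltas:
    - [[0,0,0.6,0,0,0],[0,0,0.6,0,0,0],[0,0,0,0,0,0],[0,0,0,0,0,0],[0,0,0,0,0,0],[0,0,0,0,0,0],[0,0,0,0,0,0],[0,0,0,0,0,0]]
  gripper: -1

```text
t: 15.65
tool_pos: [0.4724, -0.1652, 0.0008]
orientation: [-3.102, 0.498, 0.001]
force: [-0.8, 0.3, 0.2]
opening: 0.003
gripper_force: 0.0
```

Call:
arm_command:
  deltas:
    - [[0,0,-0.4,0,0,0],[0,0,-0.4,0,0,0],[0,0,-0.2,0,0,0],[0,0,0,0,0,0],[0,0,0,0,0,0]]

```text
t: 16.07
tool_pos: [0.4723, -0.1651, -0.0094]
orientation: [-3.102, 0.498, 0.001]
force: [0.4, 0.5, 0.1]
opening: 0.0004
gripper_force: 0.0
```

Call:
arm_command:
  deltas:
    - [[0,0,-0.1,0,0,0],[0,0,0,0,0,0]]

```text
t: 16.23
tool_pos: [0.4727, -0.1653, -0.01]
orientation: [3.102, -0.498, -0.0]
force: [-0.1, 0.2, -0.5]
opening: 0.0007
gripper_force: 0.0
```

Call:
arm_command:
  deltas:
    - [[0,0,-0.1,0,0,0],[0,0,0,0,0,0]]

```text
t: 16.4
tool_pos: [0.4727, -0.1653, -0.011]
orientation: [3.102, -0.498, 0.0]
force: [-0.3, -0.7, 0.5]
opening: 0.0007
gripper_force: 0.0
```

Call:
arm_command:
  deltas:
    - [[0,0,-0.1,0,0,0],[0,0,0,0,0,0]]

```text
t: 16.57
tool_pos: [0.4726, -0.1653, -0.0121]
orientation: [-3.102, 0.498, 0.0]
force: [-0.2, -0.3, 0.0]
opening: 0.0003
gripper_force: 0.0
```

Call:
arm_command:
  deltas:
    - [[0,0,-0.1,0,0,0],[0,0,0,0,0,0]]

```text
t: 16.73
tool_pos: [0.4728, -0.1654, -0.0128]
orientation: [3.102, -0.498, 0.0]
force: [-1.0, 0.8, 1.2]
opening: 0.0005
gripper_force: 0.9
```

Call:
arm_command:
  deltas:
    - [[0,0,-0.05,0,0,0],[0,0,0,0,0,0]]

```text
t: 16.9
tool_pos: [0.4728, -0.1654, -0.0128]
orientation: [3.102, -0.498, 0.0]
force: [-3.8, 1.8, 7.9]
opening: 0.0006
gripper_force: 3.8
```

Contact is at -12.6 mm, so the brick is fully home. Next is the plank: rise, turn and move above it.

Call:
arm_command:
  deltas:
    - [[0,0,2.0,0,0,0],[0,0,3.0,0,0,0],[0.2,1.2,0,0,0,7],[0.2,1.2,0,0,0,7],[0.3,1.2,0,0,0,7],[0.3,1.2,0,0,0,7],[0.3,1.2,0,0,0,7],[0.3,1.2,0,0,0,7],[0.3,1.2,0,0,0,7],[0.3,1.2,0,0,0,7],[0.3,1.2,0,0,0,7],[0.2,1.2,0,0,0,7]]
  gripper: 0.4

```text
t: 17.9
tool_pos: [0.4998, -0.0447, 0.0365]
orientation: [2.822, 1.38, 0.0]
force: [-0.1, 0.1, -0.1]
opening: 0.0648
gripper_force: 0.0
```

Call:
arm_command:
  deltas:
    - [[0,0,0,0,0,7],[0,0,0,0,0,7],[0,0,0,0,0,6.5],[0,0,0,0,0,0],[0,0,0,0,0,0],[0,0,0,0,0,0]]

```text
t: 18.4
tool_pos: [0.4997, -0.0453, 0.0365]
orientation: [-2.541, -1.847, -0.0]
force: [0.4, 0.7, -0.2]
opening: 0.065
gripper_force: 0.0
```

```bash
python3 - <<'E'
from chk import *
im,hsv,f=chk('w12')
show(im,eyes.camera_model('wrist'),[BLUE+(.032,),YEL+(.006,),WH+(.024,)],roi=(60,60,580,390))
E
```

```text
18.45 [ 0.49961788 -0.04537038  0.03646361] [-60.14430791  11.21178851] -17.9420302422297 [-0.47859912  1.7475935  -0.80080031]
blue (6073.5, array([319., 219.]), (array([498.3, -44. ]), 103.3, 33.5, 72.1))
blue (6898.0, array([355.,  86.]), (array([552.3,  40.7]), 96.7, 34.1, -18.4))
white (1756.5, array([335., 342.]), (array([ 476.3, -160.2]), 70.5, 30.4, -18.8))
white (205.0, array([569.,  84.]), (array([742.1,   3.5]), 23.0, 18.4, 75.9))
white (1567.5, array([114.,  94.]), (array([372.5, 104.9]), 48.3, 37.6, -17.7))
white (870.0, array([205., 108.]), (array([443.7,  63.6]), 67.2, 36.3, 48.1))
```

Call:
arm_command:
  deltas:
    - [[-0.1,0.1,-1.0,0,0,0],[0,0,-1.2,0,0,0],[0,0,-1.2,0,0,0],[0,0,-0.9,0,0,0],[0,0,-0.4,0,0,0],[0,0,0,0,0,0],[0,0,0,0,0,0],[0,0,0,0,0,0]]

```text
t: 19.12
tool_pos: [0.4991, -0.0444, -0.0101]
orientation: [2.537, 1.852, 0.001]
force: [0.4, 0.2, 0.5]
opening: 0.065
gripper_force: 0.0
```

Call:
arm_command:
  deltas:
    - [[0,0,0,0,0,0],[0,0,0,0,0,0],[0,0,0,0,0,0],[0,0,0,0,0,0],[0,0,0,0,0,0],[0,0,0,0,0,0],[0,0,0,0,0,0],[0,0,0,0,0,0]]
  gripper: -1
  squeeze: 14

```text
t: 19.78
tool_pos: [0.4988, -0.0443, -0.0103]
orientation: [2.537, 1.852, 0.0]
force: [-0.2, -1.0, 2.7]
opening: 0.0344
gripper_force: 14.0
```

```bash
python3 - <<'E'
from chk import *
im,hsv,f=chk('w13')
p=w2b(monitor.read_state()['tool_pos'][:2]*1000)
print((b2w(49,0)-b2w(*p)).round(1),(b2w(49,112)-b2w(49,0)).round(1),(b2w(-35,112)-b2w(49,112)).round(1))
show(im,eyes.camera_model('wrist'),[BLUE+(.032,)],roi=(60,60,580,390))
E
```

```text
19.8333 [ 0.498813   -0.04432544 -0.01028583] [-61.2365826   11.95115982] -17.744663288807548 [ 0.63192117 -1.13840739  1.80604821]
[100.9 -46. ] [ 35.2 106.3] [-79.8  26.4]
blue (7766.5, array([321., 228.]), (array([501.9, -32.4]), 80.6, 35.1, 72.3))
blue (8714.5, array([366.,  85.]), (array([550.8,  39.2]), 93.8, 30.6, -17.9))
```

The plank is gripped. I'm sliding it out to mid-bay and then turning it.

Call:
arm_command:
  deltas:
    - [[0.9,-0.4,0,0,0,0],[0.9,-0.4,0,0,0,0],[0.9,-0.4,0,0,0,0],[0.9,-0.4,0,0,0,0],[0.8,-0.4,0,0,0,0],[0.8,-0.4,0,0,0,-4],[0.8,-0.4,0,0,0,-6],[0.8,-0.4,0,0,0,-6],[0.8,-0.4,0,0,0,-6],[0.8,-0.4,0,0,0,-6],[0.8,-0.3,0,0,0,-6],[0.8,-0.3,0,0,0,-6]]

```text
t: 20.83
tool_pos: [0.5987, -0.0905, -0.0105]
orientation: [-3.02, -0.865, 0.001]
force: [-4.5, 0.8, 5.0]
opening: 0.0344
gripper_force: 14.0
```

Call:
arm_command:
  deltas:
    - [[0,0,0,0,0,-6],[0,0,0,0,0,-6],[0,0,0,0,0,-6],[0,0,0,0,0,-6],[0,0,0,0,0,-6],[0,0,0,0,0,-6],[0,0,0,0,0,-6],[0,0,0,0,0,-6],[0,0,0,0,0,-2.5],[0,0,0,0,0,0],[0,0,0,0,0,0]]

```text
t: 21.75
tool_pos: [0.599, -0.0905, -0.0105]
orientation: [3.102, -0.495, 0.001]
force: [0.1, -0.8, 1.4]
opening: 0.0347
gripper_force: 14.0
```

```bash
python3 - <<'E'
from chk import *
im,hsv,f=chk('w14')
p=w2b(monitor.read_state()['tool_pos'][:2]*1000)
show(im,eyes.camera_model('wrist'),[BLUE+(.032,)],roi=(60,60,580,390))
b=cv2.inRange(hsv,(95,110,60),(118,255,255));x=np.nonzero(b[:,321])[0];print(x.min(),f((321,x.min()-.5),.032))
E
```

```text
21.8 [ 0.59899792 -0.09044137 -0.01039891] [48.36158245 -0.37517527] -108.13483396823986 [ 0.7608176  -0.35542899  0.7068321 ]
blue (416.5, array([548., 256.]), (array([ 532.5, -249.6]), 57.6, 26.4, 73.1))
blue (7718.5, array([321., 228.]), (array([610.2, -93.7]), 79.3, 34.5, -18.2))
163 [99.9  0.1]
```

Call:
arm_command:
  deltas:
    - [[0.36,1.06,0,0,0,0],[0.36,1.06,0,0,0,0],[0.36,1.06,0,0,0,0],[0.36,1.06,0,0,0,0],[0.36,1.06,0,0,0,0],[0.36,1.06,0,0,0,0],[0.36,1.06,0,0,0,0],[0.36,1.06,0,0,0,0],[0.36,1.06,0,0,0,0],[0.36,1.06,0,0,0,0],[0,0,0,0,0,0],[0,0,0,0,0,0]]

```text
t: 22.8
tool_pos: [0.635, 0.0171, -0.0104]
orientation: [-3.101, 0.496, -0.0]
force: [0.9, 2.6, 2.2]
opening: 0.0351
gripper_force: 14.0
```

```bash
python3 - <<'E'
from chk import *
im,hsv,f=chk('w15')
p=w2b(monitor.read_state()['tool_pos'][:2]*1000)
show(im,eyes.camera_model('wrist'),[BLUE+(.032,),BLUE+(.006,)],roi=(60,60,580,390))
b=cv2.inRange(hsv,(95,110,60),(118,255,255));x=np.nonzero(b[100:,321])[0]+100;print(x.min(),f((321,x.min()-.5),.032))
print((b2w(-35,112)-b2w(*p)).round(1))
E
```

```text
22.85 [ 0.63487312  0.01650654 -0.01045317] [ 48.84158098 112.42844471] -108.20180883825387 [0.20511617 2.07187861 1.92953219]
blue (1411.0, array([322., 338.]), (array([573.3,  36.1]), 33.2, 26.6, 71.7))
blue (7743.0, array([321., 228.]), (array([646.1,  13.2]), 79.3, 34.6, -18.3))
blue (1411.0, array([322., 338.]), (array([551.7,  43. ]), 38.6, 31.0, 71.7))
blue (7743.0, array([321., 228.]), (array([636.3,  16.4]), 92.1, 40.2, -18.3))
163 [100.3 113.5]
[-79.7  25.9]
```

Call:
arm_command:
  deltas:
    - [[-0.88,0.28,0,0,0,0],[-0.88,0.28,0,0,0,0],[-0.88,0.28,0,0,0,0],[-0.88,0.28,0,0,0,0],[-0.88,0.28,0,0,0,0],[-0.88,0.28,0,0,0,0],[-0.88,0.28,0,0,0,0],[-0.88,0.28,0,0,0,0],[-0.85,0.26,0,0,0,0],[0,0,0,0,0,0],[0,0,0,0,0,0]]

```text
t: 23.77
tool_pos: [0.5553, 0.0406, -0.0105]
orientation: [3.102, -0.498, -0.001]
force: [-0.6, -0.2, 0.1]
opening: 0.0348
gripper_force: 14.0
```

```bash
python3 - <<'E'
from chk import *
im,hsv,f=chk('w16')
show(im,eyes.camera_model('wrist'),[BLUE+(.032,)],roi=(60,60,580,390))
for c in(310,321,332):
    col=im[140:185,c].astype(int);d=np.abs(np.diff(col,axis=0)).sum(1);print(c,[(int(i)+140,int(d[i]),f((c,i+140.5),.032)[0],f((c,i+140.5),.014)[0],f((c,i+140.5),.006)[0]) for i in np.nonzero(d>60)[0]])
for r in(180,200):
    d=np.abs(np.diff(im[r,270:380].astype(int),axis=0)).sum(1);print(r,[(int(i)+270,int(d[i]),f((i+270.5,r),.032)[1],f((i+270.5,r),.014)[1]) for i in np.nonzero(d>60)[0]])
cv2.imwrite('pics/w16c.png',cv2.resize(im[120:300,240:400],(712,600)[::1] if 0 else (533,600),interpolation=cv2.INTER_CUBIC))
E
```

```text
23.8167 [ 0.55556422  0.04062224 -0.01051154] [-34.02846282 110.42210225] -108.24945688899427 [ 0.43305814 -0.68684958  0.16749338]
blue (8469.0, array([320., 223.]), (array([569.4,  36.8]), 84.5, 35.2, -18.4))
310 [(151, 113, np.float64(23.1), np.float64(21.0), np.float64(20.1)), (152, 122, np.float64(22.5), np.float64(20.4), np.float64(19.5)), (159, 95, np.float64(18.9), np.float64(16.3), np.float64(15.2)), (160, 81, np.float64(18.3), np.float64(15.8), np.float64(14.6)), (163, 72, np.float64(16.7), np.float64(14.0), np.float64(12.8)), (164, 83, np.float64(16.2), np.float64(13.4), np.float64(12.2))]
321 [(151, 112, np.float64(23.1), np.float64(21.0), np.float64(20.1)), (152, 112, np.float64(22.5), np.float64(20.4), np.float64(19.5)), (158, 66, np.float64(19.4), np.float64(16.9), np.float64(15.8)), (159, 98, np.float64(18.9), np.float64(16.3), np.float64(15.2)), (160, 69, np.float64(18.3), np.float64(15.8), np.float64(14.6)), (163, 74, np.float64(16.7), np.float64(14.0), np.float64(12.8)), (164, 81, np.float64(16.2), np.float64(13.4), np.float64(12.2))]
332 [(151, 114, np.float64(23.
[... 454 characters left out ...]
float64(132.2)), (285, 83, np.float64(129.5), np.float64(131.6)), (286, 74, np.float64(129.0), np.float64(131.0)), (287, 70, np.float64(128.4), np.float64(130.4)), (289, 63, np.float64(127.4), np.float64(129.2)), (352, 123, np.float64(94.1), np.float64(92.2)), (353, 119, np.float64(93.5), np.float64(91.6))]
200 [(284, 82, np.float64(130.4), np.float64(132.5)), (285, 63, np.float64(129.8), np.float64(131.9)), (287, 63, np.float64(128.7), np.float64(130.7)), (288, 81, np.float64(128.2), np.float64(130.1)), (289, 81, np.float64(127.6), np.float64(129.5)), (351, 76, np.float64(94.3), np.float64(92.4)), (352, 114, np.float64(93.8), np.float64(91.8)), (353, 91, np.float64(93.2), np.float64(91.2))]
```

View pics/w16c.png

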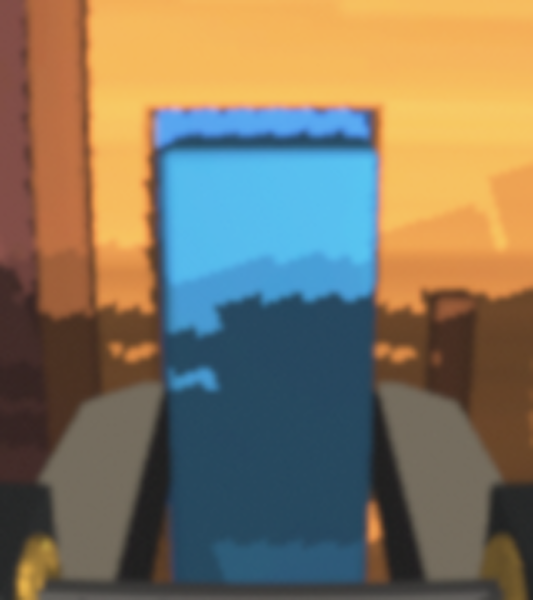

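The crop shows the plank over the blue recess, with a floor strip at the far end and a thin gap on the left. It needs about 1 mm of shift in each axis, then release.

Call:
arm_command:
  deltas:
    - [[0.11,0.1,0,0,0,0],[0,0,0,0,0,0],[0,0,0,0,0,0]]

```text
t: 24.07
tool_pos: [0.557, 0.0417, -0.0106]
orientation: [3.102, -0.498, -0.0]
force: [0.1, 0.4, -0.8]
opening: 0.0346
gripper_force: 14.0
```

Call:
arm_command:
  deltas:
    - [[0,0,0,0,0,0],[0,0,0,0,0,0],[0,0,0,0,0,0],[0,0,0,0,0,0]]
  gripper: 0.1

```text
t: 24.4
tool_pos: [0.5569, 0.0417, -0.0105]
orientation: [3.102, -0.498, 0.0]
force: [-0.8, 0.4, -0.2]
opening: 0.0507
gripper_force: 0.0
```

Call:
arm_command:
  deltas:
    - [[0,0,0.6,0,0,0],[0,0,0.6,0,0,0],[0,0,0,0,0,0],[0,0,0,0,0,0],[0,0,0,0,0,0],[0,0,0,0,0,0],[0,0,0,0,0,0],[0,0,0,0,0,0]]
  gripper: -1

```text
t: 25.07
tool_pos: [0.5566, 0.0417, 0.0013]
orientation: [3.102, -0.498, -0.001]
force: [-0.0, -0.4, -0.6]
opening: 0.0029
gripper_force: 0.0
```

Call:
arm_command:
  deltas:
    - [[0,0,-0.3,0,0,0],[0,0,-0.2,0,0,0],[0,0,0,0,0,0]]

```text
t: 25.32
tool_pos: [0.5563, 0.0417, -0.0043]
orientation: [3.102, -0.498, -0.002]
force: [-0.2, -0.1, 0.4]
opening: 0.0009
gripper_force: 0.0
```

Call:
arm_command:
  deltas:
    - [[0,0,-0.1,0,0,0],[0,0,-0.1,0,0,0],[0,0,0,0,0,0]]

```text
t: 25.57
tool_pos: [0.5567, 0.0417, -0.0058]
orientation: [3.102, -0.498, -0.001]
force: [-0.8, -0.0, -0.4]
opening: 0.0005
gripper_force: 0.0
```

No contact at the deck-level height, so it has dropped. I'll keep probing to the home height.

Call:
arm_command:
  deltas:
    - [[0,0,-0.2,0,0,0],[0,0,-0.1,0,0,0],[0,0,0,0,0,0]]

```text
t: 25.82
tool_pos: [0.5566, 0.0417, -0.0088]
orientation: [3.102, -0.498, -0.001]
force: [-1.3, 1.0, -0.1]
opening: 0.0011
gripper_force: 0.0
```

Call:
arm_command:
  deltas:
    - [[0,0,-0.2,0,0,0],[0,0,0,0,0,0]]

```text
t: 25.98
tool_pos: [0.5566, 0.0417, -0.0108]
orientation: [3.102, -0.498, -0.001]
force: [-1.1, 0.5, -0.4]
opening: 0.0002
gripper_force: 0.0
```

Call:
arm_command:
  deltas:
    - [[0,0,-0.1,0,0,0],[0,0,0,0,0,0]]

```text
t: 26.15
tool_pos: [0.5567, 0.0417, -0.0117]
orientation: [3.102, -0.498, -0.0]
force: [-0.4, -0.3, -0.6]
opening: 0.0001
gripper_force: 0.0
```

Call:
arm_command:
  deltas:
    - [[0,0,-0.1,0,0,0],[0,0,0,0,0,0]]

```text
t: 26.32
tool_pos: [0.5568, 0.0417, -0.0126]
orientation: [3.102, -0.498, -0.0]
force: [0.2, -0.1, 0.1]
opening: 0.0008
gripper_force: 0.0
```

Call:
arm_command:
  deltas:
    - [[0,0,-0.05,0,0,0],[0,0,0,0,0,0]]

```text
t: 26.48
tool_pos: [0.5569, 0.0417, -0.0128]
orientation: [-3.102, 0.498, -0.0]
force: [-1.8, -0.7, 2.6]
opening: 0.0009
gripper_force: 1.2
```

Contact is again at about -12.7 mm, so the plank is home. I'm retreating upward.

Call:
arm_command:
  deltas:
    - [[0,0,1.0,0,0,0],[0,0,2.5,0,0,0],[0,0,3,0,0,0],[0,0,3,0,0,0],[0,0,3,0,0,0],[0,0,3,0,0,0],[0,0,1,0,0,0],[0,0,0,0,0,0],[0,0,0,0,0,0],[0,0,0,0,0,0]]

```text
t: 27.32
tool_pos: [0.5557, 0.0417, 0.15]
orientation: [3.101, -0.498, -0.005]
force: [0.1, -0.2, -0.1]
opening: 0.0005
gripper_force: 0.0
```

```bash
python3 - <<'E'
from chk import *
im,hsv,f=chk('w17');m=eyes.camera_model('wrist')
show(im,m,[BLUE+(.024,),WH+(.024,),YEL+(.006,)],roi=(60,60,580,390),amin=60)
print('targets',b2w(-35,112),b2w(-45,-112))
cv2.imwrite('pics/t17.png',eyes.read_camera('scene')[130:280,230:430])
E
```

```text
27.3667 [0.55534111 0.04171605 0.14954092] [-34.58373294 111.39054196] -108.2487820233978 [-0.05823974 -0.68103929 -0.18607501]
blue (2877.0, array([321., 182.]), (array([556.7,  41.8]), 104.3, 35.3, -18.3))
blue (1299.0, array([549., 151.]), (array([ 505.9, -261.3]), 77.6, 47.6, 71.8))
white (104.5, array([322., 334.]), (array([361.7, 104.1]), 32.9, 10.9, -17.7))
white (314.0, array([123., 298.]), (array([486.6, 375.2]), 85.1, 25.7, 67.8))
white (294.0, array([ 81., 265.]), (array([555.6, 441.4]), 138.8, 23.8, -79.2))
white (1276.0, array([499., 197.]), (array([ 475. , -164.2]), 70.8, 38.5, -18.7))
white (598.0, array([215., 153.]), (array([629. , 141.3]), 37.7, 23.5, 60.6))
yel (91.5, array([498., 166.]), (array([ 508.4, -180.5]), 37.1, 6.4, 73.9))
targets [555.13726335  42.42538945] [ 475.30869844 -167.10599298]
```

Both pieces measure flat in their recesses and aligned with the board, so I'm handing in.

```bash
python3 -c "
from plant import ticket
print(ticket.close_job())"
```

```text
the job is handed in; nothing more can be done
None
```

The brick and the plank are both fully home in their recesses, each slid through the gap beside its own recess without being lifted. I confirmed the drop by touching their tops, and the job was handed in at about 27 s.

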